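Load the clean-parts box and hold its lid at the balance point

TASK

Take the brass fitting, and only that, out of the blue crate and put it in the open grey box. Then take the green lid of the box by its steel bar, swing it up until it stands straight upright at its balance point, where it wants to fall neither shut nor open, and finish still gripping the bar and holding it there, so that I can fit the lid stay. Do not let the lid fall shut, leave the other parts in the crate and do not disturb the things lying around.

Things in the scene. Friction and masses are not known exactly. Their poses are not given: they have to be found in the camera images.
- fitting: brass pipe fitting standing upright in the blue crate, the only brass-coloured part: hexagonal foot 22 mm high and 32 mm across its corners, above it a round stub 22 mm in diameter and 34 mm high, 56 mm in all; about 140 g. Origin: centre of its underside; z up through the stub. It may stand in any of six spots of the crate (3 along the crate's x, 70 mm apart, by 2 along its y, 84 mm apart)
- box: grey sheet-steel open box, fixed to the bench: 220 mm along its x, 150 mm along its y, 70 mm high, walls and floor 4 mm. Origin: centre of its underside; z up. The lid is hinged along its +y rim and starts open, leaning outwards to its +y; the hinge axis is parallel to the box's x
- lid (a joint): angle of the green steel lid (rad): 0 = shut and level, 1.571 = upright, which is its balance point (its centre of mass lies in the plane of the plate, which passes through the hinge axis), 2.1 = stop, leaning open. The hinge is nearly free, so the lid falls shut below and falls open above the balance point; it starts fully open near or at the stop. Plate 216 mm x 150 mm x 4 mm; about 500 g in all with its bar
- lid_bar (a point): middle of the round steel grip bar at the lid's free edge, 14 mm in diameter and 140 mm long, parallel to the hinge, held by two 8 mm square arms at its ends; it lies 185 mm from the hinge axis, in the lid's plane, with an open gap of 28 mm between it and the plate's edge
- lid_hinge (a point): middle of the lid's hinge axis: 75 mm from the box's centre towards the box's +y, 73 mm above the box's underside
- crate: blue plastic crate, open, fixed: 240 mm along its x, 190 mm along its y, 50 mm high, walls and floor 5 mm. Origin: centre of its underside; z up
- steel_fitting: other part in the crate: same shape as the brass fitting but grey steel, 56 mm high, origin at its foot
- collar: other part in the crate: dark steel collar lying flat, 38 mm in diameter, 18 mm high, origin at its underside
- bolt: other part in the crate: short steel bolt standing on its hexagonal head (24 mm across), 37 mm high, origin at its underside
- bar_stock: other part in the crate: dark square steel bar, 48 mm x 16 mm x 16 mm, origin at its underside
- key_block: other part in the crate: aluminium block, 34 mm x 22 mm x 20 mm high, origin at its underside
- spray_can: bystander: white-topped spray can with a green band, 60 mm in diameter, 170 mm high, standing at the far side; origin at its underside
- tub: bystander: closed red tub, 80 mm in diameter, 80 mm high, at the far side; origin at its underside
- seal: bystander: black rubber seal ring lying flat, 80 mm in diameter, 12 mm high, to the right of the crate; origin at its underside
- screwdriver: bystander: screwdriver with a white handle, 200 mm long, lying to the right of the crate
Not all that is in view belongs to the job. Leave any red look-alike of the bolt alone. Several things have the shape of the fitting; the one meant has the colours described above.

How it is judged:
By the outcome, as a careful person would: the job done as asked, in the order asked, and still so for the second after the job is handed in, while the arm keeps its last pose, push and grip.
It also fails if it takes over 50 s, if anything falls off the work surface, if the arm or the gripper's body presses on something with over 40 N, if the wrist force passes 120 N, or if a joint passes its speed limit or range.

ROBOT

A 6-joint arm with a two-finger parallel gripper is mounted at the origin on the work surface. World frame = base frame: x ahead of the robot, y to its left, z up, the work surface at z = 0. Lengths are in m, angles in rad, forces in N, time in s.
With the tool pointing down it reaches from about 0.275 to 0.85 m from the base axis. Payload 19 kg.
Tool frame: the origin (TCP) lies between the finger pads; the fingertips stand 17 mm ahead of it and the grasp point (between the pads) lies 2 mm behind it; z points along the fingers, x is the direction in which the jaws open and shut, and the axes are right-handed (so a half turn about z gives the same grasp; the last joint's range is limited). The gripper opens to 85 mm and grips with 20 to 120 N. Pads are 22 mm wide; open, the fingers measure 114 mm over their backs; the gripper's body (76 mm by 85 mm) begins 54 mm behind the grasp point. The pads swing forward as they close: fully open they stand 13 mm farther back than shut.
Start: joints at [1.026, 0.15, 1.437, -0, 1.554, -0.134], TCP at [0.23, 0.527, 0.248] pointing down, gripper open.
Joint ranges: [-2.8, 2.8], [-0.68, 2.1], [0.12, 2.68], [-1.39, 4.53], [0.16, 2.79], [-2.81, 2.81]. Speed limits (rad/s): [1.89, 1.89, 2.22, 3.01, 3.01, 3.01].

INTERFACE

Orientations are given as a unit quaternion [w, x, y, z].
In Python, from workcell import arm gives the robot as it stands.
- The arm moves only by the tool carry_out, never from a script. Its argument "moves" is a list that holds one entry, the list of rows, each a list of 4 numbers: the shift along the world's x, y, z in units of 50 mm (1.0 is 50 mm), then the turn about the world's z in units of 5 degrees (1.0 is 5 degrees). In form: [[[x, y, z, yaw], ...]]. A call has 1 to 20 rows; each row shifts and turns the pose as measured when the row begins; what a row does not reach is not made up. A row lasts 1/8 s, in which the tool goes at most 62.5 mm and 10.7 degrees, less where a joint would pass 70% of its speed; a pose out of reach is approached as far as the arm can. A call is refused whole if a number of a shift passes 1 or a number of a turn 1, either way. A call with a gripper value outside its range is refused whole. "jaw" is the opening, from -1 (shut) to 1 (fully open), so that 0 is half open, set as the call begins (left out, the last holds). The fingers move at their own pace and stop on an object; "grip_force" is the grip in N (left out, the last holds). Time passes only in rows, so rows that do not move let the fingers close. It gives the time, the measured TCP pose, the force and the opening at its end, in the units of the state.
- arm.read_state(): the state, without advancing time (a new reading comes with each control period).
- arm.camera(name): name is "side" or "top"; returns the picture (420x560x3 uint8, red, green, blue); there is no depth.
- arm.calibration(name): a dict with "mtx" (3x3 intrinsics, pixels), "world_from_camera" (4x4, takes a point from camera to world coordinates). Camera axes: x right, y down, z forward; pixel columns grow to the right and rows downward; lengths in m; the calibration is good to about 2 mm. A picture is of the moment at which its call begins. calibration takes no time and is no camera call.
- arm.job_done(): hands the job in, once; it reports no verdict.
The state is a dict: "t": time; "q": joint angles; "joint_vel": joint speeds; "joint_efforts": joint torques, N m; "tool_pos": TCP position; "tool_rot": TCP orientation; "ft_force": force on the tool from outside, world axes, zero at the start; "ft_torque": the same for the moment, N m; "gripper_width": opening from 0.0 (shut) to 1.0 (fully open).
Only numpy, scipy, OpenCV 4.12 (cv2) and the standard library are available. Lean on these libraries where they do the work, as an engineer would, in place of code of your own. Each camera call takes 0.05 s, during which the arm holds its last target.

## Working session

There is one attempt and no reset: what is moved stays moved. The work goes in short steps, Python scripts to look and compute and a tool call to move; the robot and the scene stay as the last step left them, time stands still between calls to the robot, and variables do not carry over. Pictures are saved under pics/ and viewed, and the job is handed in when it is done.

Besides the shell and the picture viewer there is one more tool, called after ">>>" as name(argument=value, ...) on one line, values as JSON. carry_out: Moves the arm, as the interface text tells. Its arguments: {"type":"object","properties":{"moves":{"type":"array"},"jaw":{"type":"number"},"grip_force":{"type":"number"}},"required":["moves"]}

```bash
mkdir -p pics; ls
python3 - <<'E'
from workcell import arm
import cv2
for n in("side","top"):
    im=arm.camera(n); cv2.imwrite(f"pics/{n}0.png",im[:,:,::-1])
    c=arm.calibration(n); print(c["mtx"],c["world_from_camera"])
print(arm.read_state())
E
```

```text
pics
[[524.88560507   0.         284.4212343 ]
 [  0.         524.88560507 215.17296167]
 [  0.           0.           1.        ]] [[ 0.92189494 -0.22526021  0.3152262   0.1840783 ]
 [-0.3873768  -0.52121936  0.76044039 -1.01174422]
 [-0.00699496 -0.82315747 -0.56777007  0.73743148]
 [ 0.          0.          0.          1.        ]]
[[408.14363643   0.         279.24774662]
 [  0.         408.14363643 207.87019844]
 [  0.           0.           1.        ]] [[ 2.08213351e-03 -9.86746973e-01  1.62253121e-01  3.82973597e-01]
 [-9.99839096e-01  8.36663496e-04  1.79187534e-02 -1.19865883e-01]
 [-1.78170270e-02 -1.62264323e-01 -9.86586460e-01  1.12589215e+00]
 [ 0.00000000e+00  0.00000000e+00  0.00000000e+00  1.00000000e+00]]
{'t': 0.1, 'q': array([ 1.02599160e+00,  1.50932138e-01,  1.43793881e+00,  2.83291264e-05,
        1.55382547e+00, -1.34001383e-01]), 'joint_vel': array([ 0.00165085, -0.00302642, -0.00316739,  0.00126075, -0.00026296,
       -0.00116738]), 'joint_efforts': array([ 4.10126522e-03, -7.14388633e+01, -5.71797824e+01, -2.87019830e-04,
        7.08041320e-03,  5.73260181e-06]), 'tool_pos': array([0.22952847, 0.52697997, 0.24775205]), 'tool_rot': array([ 2.25280857e-04,  8.36464581e-01,  5.48020712e-01, -5.04007738e-04]), 'ft_force': array([ 0.26621641,  1.27838522, -0.6012614 ]), 'ft_torque': array([ 0.00764054,  0.02089101, -0.02352695]), 'gripper_width': 1.0014104569336635}
```

View pics/side0.png

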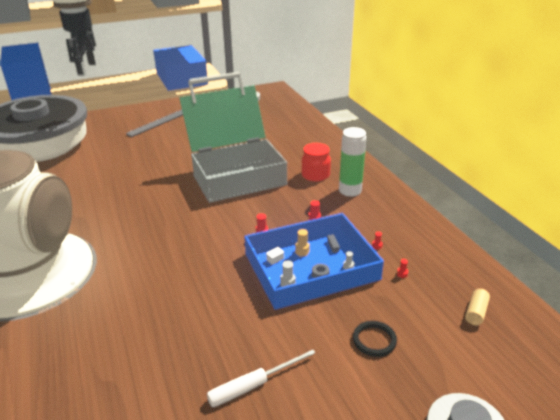

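View pics/top0.png

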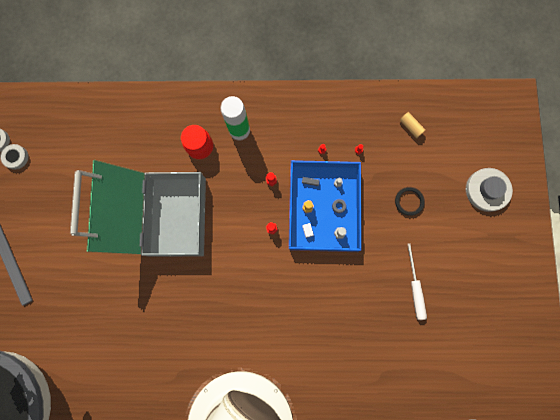

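The pictures show these things that could be taken for the fitting:
- brass fitting in the crate, top (308,207), side (302,243)
- steel fitting in the crate, top (341,234), side (288,272)
- bolt, top (339,184), side (349,259)
- tan cylinder outside the crate, top (413,125), side (478,307)
- four red bolt look-alikes, top (271,179), (272,229), (322,149) and (360,149)

I choose the brass one in the crate. Next I check it in a crop and measure.

```bash
cat > h.py <<'E'
import numpy as np, cv2
from workcell import arm
def ray(n,px):
    c=arm.calibration(n);K=c["mtx"];T=c["world_from_camera"]
    d=T[:3,:3]@np.linalg.solve(K,[px[0],px[1],1.]);return T[:3,3],d
def onz(n,px,z):
    o,d=ray(n,px);return o+d*(z-o[2])/d[2]
def tri(a,b):
    (o1,d1),(o2,d2)=ray("side",a),ray("top",b);d1/=np.linalg.norm(d1);d2/=np.linalg.norm(d2)
    A=np.stack([d1,-d2],1);s=np.linalg.lstsq(A,o2-o1,rcond=None)[0]
    p,q=o1+s[0]*d1,o2+s[1]*d2;return (p+q)/2,np.linalg.norm(p-q)
def proj(n,P):
    c=arm.calibration(n);T=np.linalg.inv(c["world_from_camera"]);p=c["mtx"]@(T[:3,:3]@P+T[:3,3]);return p[:2]/p[2]
E
python3 - <<'E'
from h import *
s=cv2.imread("pics/side0.png");t=cv2.imread("pics/top0.png")
a=cv2.resize(s[210:310,235:390],None,fx=3.8,fy=3.8,interpolation=2)
cv2.imwrite("pics/cs.png",a); cv2.imwrite("pics/ct.png",cv2.resize(t[150:265,55:215],None,fx=5,fy=5,interpolation=2))
cv2.imwrite("pics/ct2.png",cv2.resize(t[150:260,280:370],None,fx=5,fy=5,interpolation=2))
for n,im,r in(("side",s,(240,210,385,305)),("top",t,(285,155,365,255))):
    h=cv2.cvtColor(im,40); m=cv2.inRange(h,(10,90,90),(30,255,255)); mm=m*0; mm[r[1]:r[3],r[0]:r[2]]=m[r[1]:r[3],r[0]:r[2]]
    k,_,st,ce=cv2.connectedComponentsWithStats(mm); print(n,st[1:],ce[1:])
    b=cv2.inRange(h,(105,150,60),(130,255,255)); c=max(cv2.findContours(b[:, :],0,2)[0],key=lambda c:cv2.contourArea(c) if c[:,0,1].min()>140 else 0)
    print(cv2.minAreaRect(c),cv2.approxPolyDP(c,6,True)[:,0].tolist())
E
```

```text
side [[240 210  67  47 812]
 [332 210  53  49 868]
 [284 223   1   1   1]
 [287 222   1   1   1]
 [296 230  13  25 231]
 [242 262   1   1   1]
 [245 264   1   1   1]
 [308 266  77  39 909]
 [240 277  17  28 243]
 [244 277   1   1   1]
 [259 290   1   1   1]
 [259 292   1   1   1]
 [255 294   2   2   2]
 [257 297   1   1   1]
 [262 296   1   1   1]
 [264 299   1   1   1]
 [266 299   1   1   1]
 [258 301   1   1   1]
 [256 303   3   2   3]
 [267 302   2   3   3]
 [262 304   1   1   1]] [[263.03940887 220.40517241]
 [368.36290323 222.68894009]
 [284.         223.        ]
 [287.         222.        ]
 [302.03896104 242.54978355]
 [242.         262.        ]
 [245.         264.        ]
 [359.90209021 296.09350935]
 [245.17695473 294.67078189]
 [244.         277.        ]
 [259.         290.        ]
 [259.         292.        ]
 [255.5        294.5       ]
 [257.         297.        ]
 [262.         296.        ]
 [264.         299.        ]
 [266.         299.        ]
 [258.         301.        ]
 [257.         303.33333333]
 [267.33333333 303.        ]
 [262.         304.        ]]
((315.60308837890625, 257.01116943359375), (76.07415771484375, 124.33789825439453), 74.35775756835938) [[381, 260], [345, 219], [344, 228], [324, 221], [321, 230], [309, 228], [307, 257], [293, 254], [292, 238], [282, 247], [297, 276], [282, 288], [281, 261], [265, 264], [264, 251], [246, 237], [275, 307], [377, 279]]
top [[285 155  40 100 601]
 [327 155  38  91 362]
 [363 155   2   2   3]
 [364 158   1   3   3]
 [302 182   1   1   1]
 [303 201  10  12  88]
 [364 248   1   1   1]
 [364 252   1   3   3]] [[292.37271215 188.72878536]
 [352.39502762 175.03867403]
 [363.66666667 155.33333333]
 [364.         159.        ]
 [302.         182.        ]
 [307.54545455 206.23863636]
 [364.         248.        ]
 [364.         253.        ]]
((324.5, 205.5), (89.0, 71.0), 90.0) [[291, 161], [289, 248], [360, 250], [360, 162]]
```

View pics/cs.png

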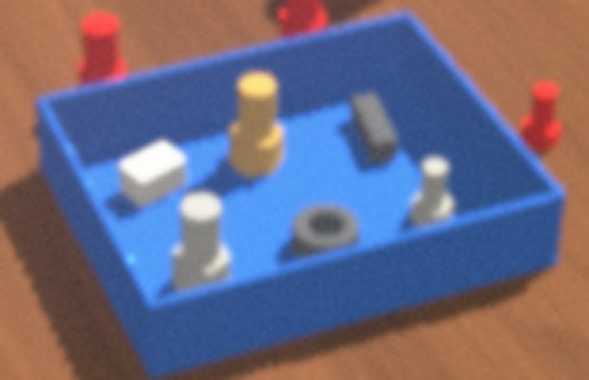

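View pics/ct.png

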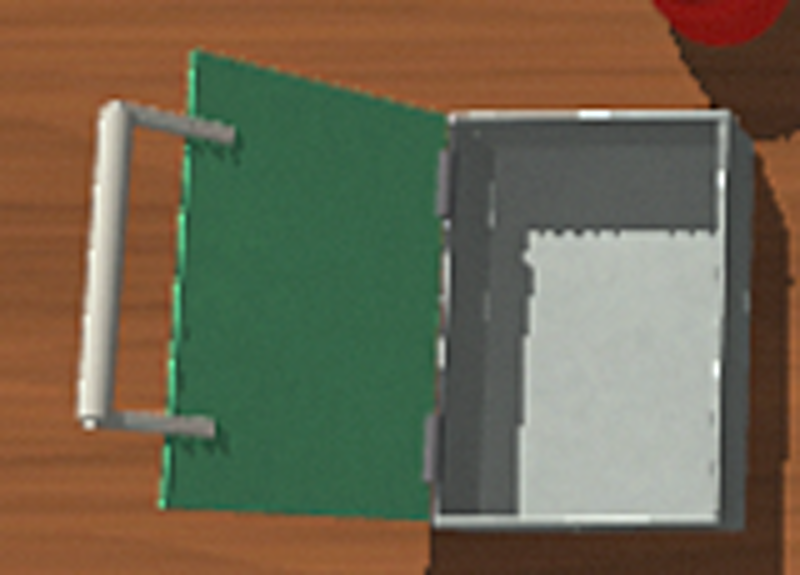

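View pics/ct2.png

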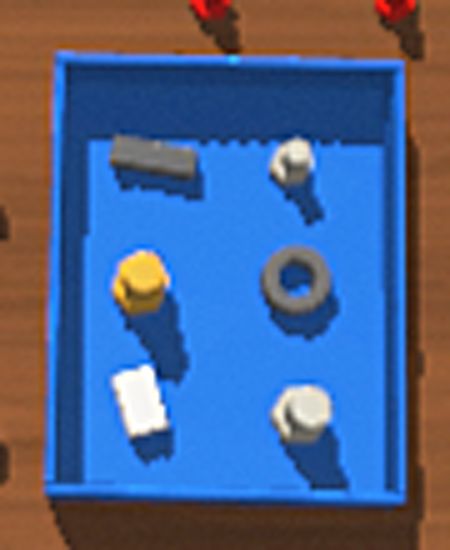

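Close crop confirms the brass part: hex foot with round stub, top centre about side (303,231.5), top (309,204). The box rim corners and the bar ends are also clear in the crop.

Run:
```python
from h import *
np.set_printoptions(precision=4,suppress=True)
s=cv2.imread("pics/side0.png")
cv2.imwrite("pics/cl.png",cv2.resize(s[60:205,170:300],None,fx=4,fy=4,interpolation=2))
print("fit",tri((302.9,231.6),(309,204.2)),onz("top",(309,204.2),.061))
C=[onz("top",(55+x/5,150+y/5),.07) for x,y in((448,115),(728,113),(718,523),(435,523))]
print(np.array(C),np.mean(C,0))
for i in range(4): d=C[(i+1)%4]-C[i];print(np.linalg.norm(d),np.degrees(np.arctan2(d[1],d[0])))
for x,y in((117,107),(92,420)): print("bar",onz("top",(55+x/5,150+y/5),.233))
C=[onz("top",p,.05) for p in((291,161),(289,249),(361,250),(361,162))];print("crate",np.mean(C,0))
q=arm.read_state()["tool_rot"]
from scipy.spatial.transform import Rotation as R
print(R.from_quat(q[[1,2,3,0]]).as_matrix())
```

```text
fit (array([ 0.5698, -0.1798,  0.0613]), np.float64(0.004096658233675177)) [ 0.5679 -0.1792  0.061 ]
[[0.6515 0.2599 0.07  ]
 [0.6522 0.1095 0.07  ]
 [0.4345 0.1074 0.07  ]
 [0.4343 0.2545 0.07  ]] [0.5431 0.1828 0.07  ]
0.1503641342465862 -89.72121346977075
0.21774445596056627 -179.44664606383688
0.14708725437132494 90.06924098780112
0.2172470031273036 1.4185462321788693
bar [0.6141 0.3527 0.233 ]
bar [0.4716 0.3521 0.233 ]
crate [ 0.5683 -0.2237  0.05  ]
[[ 0.3993  0.9168 -0.0006]
 [ 0.9168 -0.3993 -0.0009]
 [-0.0011 -0.0002 -1.    ]]
```

View pics/cl.png

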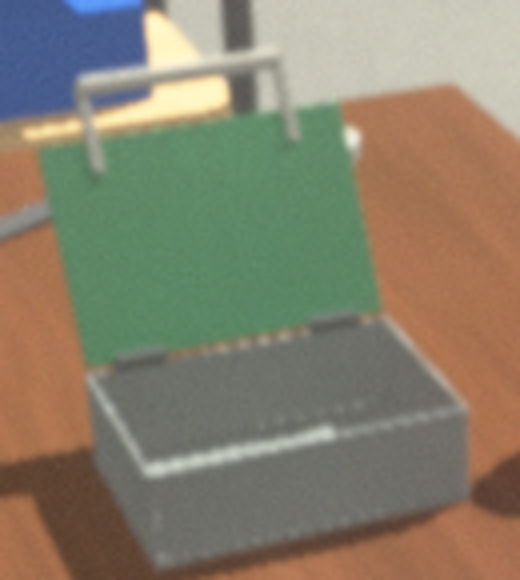

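Fitting top is at about (0.569, -0.1795). The crate is square to the world axes, with yaw near 0. The bar centre is about (0.543, 0.352, 0.233). I'll turn the jaws along y and travel to a point above the crate.

>>> carry_out(moves=[[[0.3,-1,0.4,0.94],[0.3,-1,0.2,0.94],[0.4,-1,0,0.94],[0.4,-1,0,0.94],[0.5,-1,0,0.94],[0.5,-1,0,0],[0.5,-1,0,0],[0.5,-1,0,0],[0.6,-1,0,0],[0.6,-1,0,0],[0.6,-1,0,0],[0.6,-1,0,0],[0.5,-1,0,0],[0.4,-1,0,0],[0,0,0,0]]], jaw=0, grip_force=40)

```text
t: 1.98
tool_pos: [0.5687, -0.1983, 0.2733]
tool_rot: [0.0, 0.702, 0.712, -0.002]
ft_force: [-0.2, 0.1, 0.3]
gripper_width: 0.498
```

>>> carry_out(moves=[[[0,0.38,-1,0],[0,0,-1,0],[0,0,-1,0],[0,0,0,0],[0,0,0,0]]])

```text
t: 2.6
tool_pos: [0.5681, -0.177, 0.1217]
tool_rot: [0.001, 0.702, 0.713, -0.001]
ft_force: [0.2, -0.1, 0.9]
gripper_width: 0.498
```

Run:
```python
from h import *
print(arm.read_state()["tool_pos"])
a=arm.camera("top")[150:260,270:380,::-1];b=arm.camera("side")[180:310,235:390,::-1]
cv2.imwrite("pics/a1.png",np.hstack([cv2.resize(a,(400,400)),cv2.resize(b,(400,400))]))
```

```text
[ 0.56811646 -0.17697579  0.12165095]
```

View pics/a1.png

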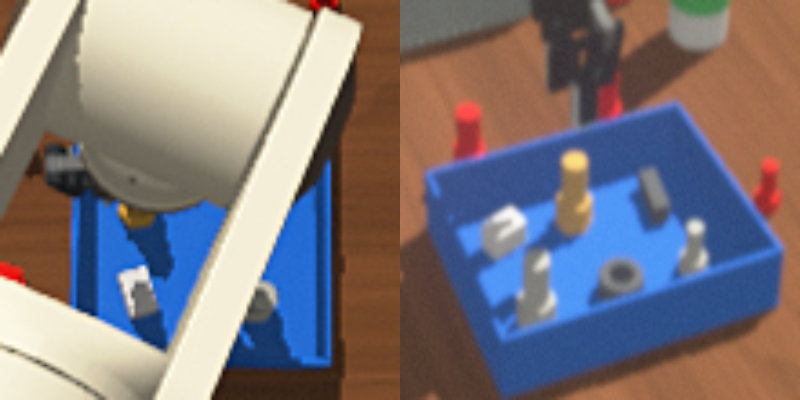

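The gripper stands above the brass part: in the side view its fingers hang just above the stub, at crop (575,160). Next I descend and close.

>>> carry_out(moves=[[[0,-0.05,-0.6,0],[0,0,-0.5,0],[0,0,-0.33,0],[0,0,0,0]]])

```text
t: 3.2
tool_pos: [0.5712, -0.181, 0.0554]
tool_rot: [0.006, 0.702, 0.712, 0.001]
ft_force: [0.3, 0.1, 1.5]
gripper_width: 0.499
```

>>> carry_out(moves=[[[0,0,0,0],[0,0,0,0],[0,0,0,0],[0,0,0,0],[0,0,0,0],[0,0,0,0]]], jaw=-1)

```text
t: 3.95
tool_pos: [0.5723, -0.1814, 0.0583]
tool_rot: [0.007, 0.702, 0.713, 0.001]
ft_force: [0.1, -0.2, -1.6]
gripper_width: 0.242
```

Closed on about 21 mm, which fits the stub. Lift.

>>> carry_out(moves=[[[0,0,0.5,0],[0,0,0.8,0],[0,0,1,0],[0,0,0.7,0],[0,0,0,0]]])

```text
t: 4.58
tool_pos: [0.5712, -0.1809, 0.2121]
tool_rot: [0.006, 0.702, 0.713, 0.001]
ft_force: [-0.5, -0.6, -1.7]
gripper_width: 0.242
```

Run:
```python
from h import *
st=arm.read_state();print(st["tool_pos"],st["tool_rot"],st["gripper_width"])
b=arm.camera("side")[100:310,220:400,::-1]
cv2.imwrite("pics/a2.png",cv2.resize(b,None,fx=2.8,fy=2.8))
```

```text
[ 0.5711754  -0.18092618  0.21210289] [0.00641395 0.70162632 0.71251569 0.00087011] 0.24175300157223978
```

View pics/a2.png

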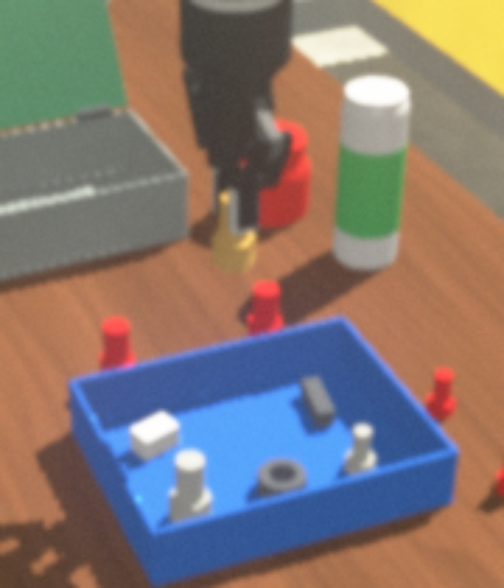

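The fitting is held upright at crop (235,240), and the other five parts are still in the crate. Next I carry it over the box.

>>> carry_out(moves=[[[-0.06,0.6,0,0],[-0.07,1,0,0],[-0.07,1,0,0],[-0.07,1,0,0],[-0.07,1,0,0],[-0.07,1,0,0],[-0.07,0.8,0,0],[-0.07,0.4,0,0],[0,0,0,0],[0,0,0,0]]])

```text
t: 5.88
tool_pos: [0.5362, 0.1689, 0.1948]
tool_rot: [-0.002, 0.702, 0.712, -0.006]
ft_force: [-0.5, 0.7, -2.5]
gripper_width: 0.241
```

Over the box and well clear of the walls. Descend by about 0.135 m.

>>> carry_out(moves=[[[0.1,0,-0.8,0],[0,0,-0.8,0],[0,0,-0.5,0],[0,0,-0.2,0],[0,0,0,0]]])

```text
t: 6.5
tool_pos: [0.5418, 0.1644, 0.0759]
tool_rot: [-0.002, 0.704, 0.71, -0.007]
ft_force: [-0.2, -0.8, -1.1]
gripper_width: 0.24
```

>>> carry_out(moves=[[[0,0.05,-0.2,0],[0,0,-0.15,0],[0,0,0,0]]])

```text
t: 6.88
tool_pos: [0.5429, 0.167, 0.0592]
tool_rot: [-0.001, 0.704, 0.71, -0.005]
ft_force: [0.0, -0.8, -1.1]
gripper_width: 0.238
```

>>> carry_out(moves=[[[0,0,-0.05,0],[0,0,0,0]]])

```text
t: 7.12
tool_pos: [0.5431, 0.1671, 0.0571]
tool_rot: [-0.001, 0.704, 0.71, -0.005]
ft_force: [0.2, 0.4, -1.6]
gripper_width: 0.237
```

>>> carry_out(moves=[[[0,0,-0.06,0],[0,0,0,0]]])

```text
t: 7.38
tool_pos: [0.5438, 0.1678, 0.0554]
tool_rot: [-0.0, 0.704, 0.71, -0.004]
ft_force: [0.9, -0.2, -2.1]
gripper_width: 0.241
```

>>> carry_out(moves=[[[0,0,-0.06,0],[0,0,0,0]]])

```text
t: 7.62
tool_pos: [0.545, 0.1686, 0.0553]
tool_rot: [0.0, 0.704, 0.71, -0.002]
ft_force: [0.1, -0.2, -2.0]
gripper_width: 0.242
```

Run:
```python
from h import *
st=arm.read_state();print(st["tool_pos"],st["ft_force"],st["gripper_width"])
b=arm.camera("side")[60:210,170:310,::-1]
cv2.imwrite("pics/a3.png",cv2.resize(b,None,fx=4,fy=4))
```

```text
[0.54500586 0.16860536 0.05526194] [ 0.08456754 -0.18873854 -2.04979639] 0.2422497660336291
```

View pics/a3.png

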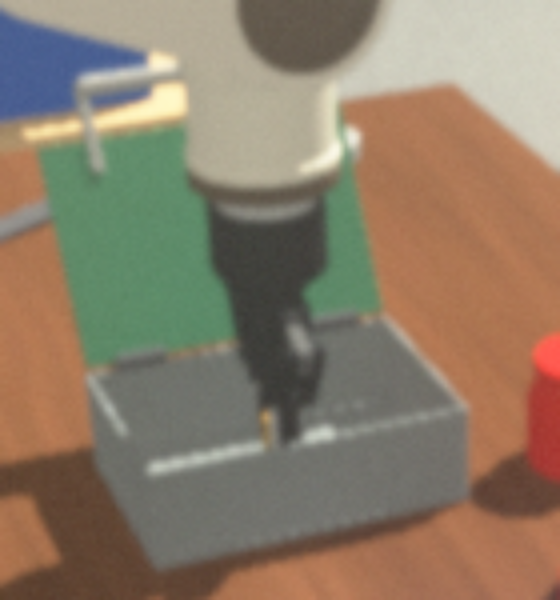

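In the side view the fingers and stub, at crop (275,430), are inside the box. I'll keep going down gently until there is contact.

>>> carry_out(moves=[[[0,0,-0.1,0],[0,0,0,0]]])

```text
t: 7.92
tool_pos: [0.547, 0.1687, 0.0536]
tool_rot: [0.002, 0.704, 0.71, 0.0]
ft_force: [-1.5, -1.1, -2.0]
gripper_width: 0.239
```

>>> carry_out(moves=[[[0,0,-0.1,0],[0,0,0,0]]])

```text
t: 8.18
tool_pos: [0.5492, 0.1689, 0.0519]
tool_rot: [0.004, 0.704, 0.71, 0.003]
ft_force: [-0.4, -0.7, -1.3]
gripper_width: 0.243
```

>>> carry_out(moves=[[[-0.05,0,-0.1,0],[0,0,0,0]]])

```text
t: 8.43
tool_pos: [0.5494, 0.169, 0.0511]
tool_rot: [0.007, 0.704, 0.71, 0.006]
ft_force: [-0.4, -0.8, -1.1]
gripper_width: 0.24
```

>>> carry_out(moves=[[[-0.05,0,-0.15,0],[0,0,0,0]]])

```text
t: 8.68
tool_pos: [0.5496, 0.1692, 0.0467]
tool_rot: [0.009, 0.704, 0.71, 0.009]
ft_force: [-0.9, -0.0, -1.2]
gripper_width: 0.242
```

Run:
```python
from h import *
np.set_printoptions(precision=4,suppress=True)
for i in range(3):
    st=arm.read_state();print(st["tool_pos"],st["tool_rot"],st["q"],st["joint_vel"],st["ft_force"],st["ft_torque"])
    arm.camera("side")
b=arm.camera("top")[150:265,55:215,::-1]
cv2.imwrite("pics/a4.png",cv2.resize(b,None,fx=5,fy=5))
```

```text
[0.5496 0.1692 0.0467] [0.0092 0.7039 0.7102 0.0088] [ 0.1673  0.2854  1.7025 -0.0053  1.1287 -1.4103] [-0.0023 -0.0084 -0.0105 -0.0046  0.0081 -0.0008] [-0.9035 -0.0417 -1.2335] [ 0.0077  0.0218 -0.0163]
[0.5495 0.1692 0.0466] [0.0091 0.7039 0.7102 0.0086] [ 0.1673  0.2855  1.7025 -0.0053  1.1291 -1.4103] [-0.0006  0.0095  0.0117 -0.0006  0.0086  0.0009] [ 1.04    0.0581 -0.7886] [ 0.0175 -0.0225  0.0138]
[0.5492 0.1692 0.0463] [0.0088 0.7039 0.7102 0.0082] [ 0.1673  0.2859  1.7028 -0.0052  1.1293 -1.4103] [ 0.0005  0.0033  0.0005  0.0015  0.0019 -0.0001] [0.4034 1.2513 7.5459] [ 0.0841 -0.2162 -0.0047]
```

View pics/a4.png

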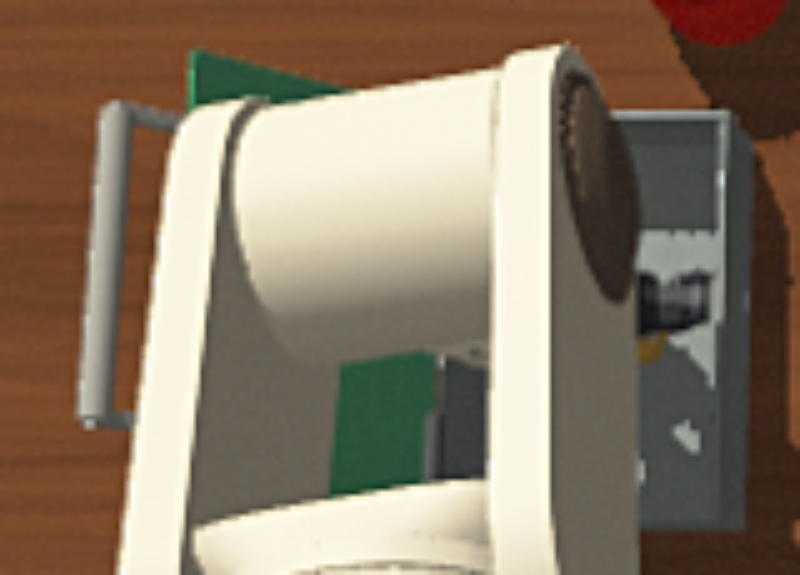

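Contact shows as 7.5 N upward, so the fitting stands on the box floor. The top view shows it at crop (652,348) inside the box. Release to half open and rise.

>>> carry_out(moves=[[[0,0,0,0],[0,0,0,0],[0,0,0,0],[0,0,0,0]]], jaw=0)

```text
t: 9.38
tool_pos: [0.5481, 0.169, 0.0445]
tool_rot: [0.008, 0.704, 0.71, 0.007]
ft_force: [0.1, 0.1, 0.1]
gripper_width: 0.505
```

>>> carry_out(moves=[[[0,0,0.4,0],[0,0,0.8,0],[0,0,1,0],[0,0,1,0],[0,0,1,0],[0,0,1,0],[0,0,0,0]]])

```text
t: 10.25
tool_pos: [0.5457, 0.1685, 0.3121]
tool_rot: [0.007, 0.704, 0.71, 0.006]
ft_force: [-0.0, 0.2, -0.8]
gripper_width: 0.502
```

Run:
```python
from h import *
st=arm.read_state();print(st["tool_pos"],st["tool_rot"],st["ft_force"],st["gripper_width"])
a=arm.camera("top")[150:265,55:215,::-1];b=arm.camera("side")[60:210,170:310,::-1]
cv2.imwrite("pics/a5.png",np.hstack([cv2.resize(a,(400,288)),cv2.resize(b,(268,288))]))
```

```text
[0.54566523 0.16854085 0.31206446] [0.00722292 0.70390167 0.71023535 0.00600175] [-0.01398745  0.20879294 -0.80846866] 0.5019634440148867
```

View pics/a5.png

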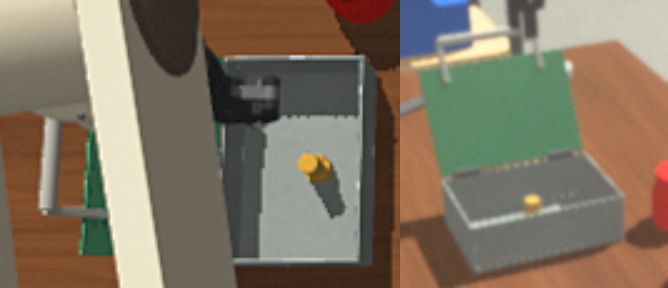

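The fitting stands upright in the box, at crop (315,165) in the top view. Next I pin down the bar.

Run:
```python
from h import *
L=tri((190.3,80.8),(73.6,233.5));Rr=tri((239.0,73.5),(78.2,172));print(L,Rr,(L[0]+Rr[0])/2)
for a in(2.1,2.0,1.9):
    P=np.array([.543,.257-.185*np.cos(a),.073+.185*np.sin(a)]);print(a,P,proj("top",P),proj("side",P))
```

```text
(array([0.47498606, 0.35032499, 0.23463029]), np.float64(0.005070850394097967)) (array([0.614379  , 0.35213977, 0.23399462]), np.float64(0.0038431351991463753)) [0.54468253 0.35123238 0.23431245]
2.1 [0.543      0.35039653 0.23269373] [ 76.89878656 202.26345663] [213.76473129  77.93304503]
2.0 [0.543      0.33398716 0.24122002] [ 82.27164017 201.58081734] [215.23238693  76.82495638]
1.9 [0.543      0.31680857 0.24806552] [ 88.46104441 201.02112313] [216.87019361  76.39466819]
```

>>> carry_out(moves=[[[0,0.7,0,0],[0,1,0,0],[0,1,0,0],[0,0.7,0,0],[0,0.2,0,0],[0,0,0,0],[0,0,0,0]]])

```text
t: 11.22
tool_pos: [0.5432, 0.351, 0.2975]
tool_rot: [0.003, 0.705, 0.709, -0.003]
ft_force: [-0.6, -0.3, -0.7]
gripper_width: 0.504
```

>>> carry_out(moves=[[[0,0,-0.5,0],[0,0,-0.4,0],[0,0,-0.2,0],[0,0,0,0]]])

```text
t: 11.72
tool_pos: [0.5442, 0.3468, 0.2422]
tool_rot: [0.004, 0.706, 0.708, -0.002]
ft_force: [0.3, 0.3, 0.5]
gripper_width: 0.505
```

Run:
```python
from h import *
st=arm.read_state();print(st["tool_pos"],st["tool_rot"],st["ft_force"],st["gripper_width"])
a=arm.camera("top")[150:265,55:215,::-1];b=arm.camera("side")[40:190,160:300,::-1]
cv2.imwrite("pics/a6.png",np.hstack([cv2.resize(a,(400,288)),cv2.resize(b,(400,428))[:288]]))
```

```text
[0.54416758 0.3468046  0.2422286 ] [ 0.00379511  0.70644672  0.70775213 -0.00235454] [0.29466767 0.34701693 0.45678459] 0.5048927661340152
```

View pics/a6.png

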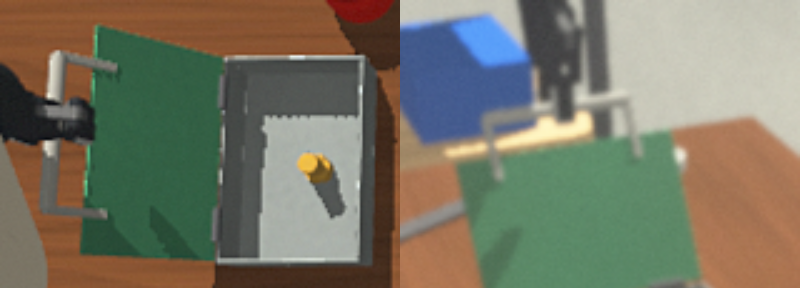

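The fingers straddle the bar at mid-length: in the side view the near finger is at crop (562,110), in front of the bar. Small correction, then close.

>>> carry_out(moves=[[[0,0.08,-0.14,0],[0,0,0,0]]])

```text
t: 12.08
tool_pos: [0.5447, 0.3516, 0.2369]
tool_rot: [0.004, 0.706, 0.708, -0.001]
ft_force: [0.6, 0.8, 0.1]
gripper_width: 0.497
```

>>> carry_out(moves=[[[0,0,0,0],[0,0,0,0],[0,0,0,0],[0,0,0,0],[0,0,0,0],[0,0,0,0]]], jaw=-1)

```text
t: 12.82
tool_pos: [0.5447, 0.3519, 0.2372]
tool_rot: [0.004, 0.706, 0.708, -0.001]
ft_force: [0.9, 0.4, -0.6]
gripper_width: 0.149
```

Closed on about 13 mm, so the bar is held. Swing along the arc about the hinge in small rows.

>>> carry_out(moves=[[[0,-0.16,0.09,0],[0,-0.16,0.08,0],[0,-0.17,0.07,0],[0,0,0,0]]])

```text
t: 13.32
tool_pos: [0.5449, 0.3262, 0.2503]
tool_rot: [0.004, 0.706, 0.708, 0.0]
ft_force: [0.1, 2.3, -3.7]
gripper_width: 0.144
```

>>> carry_out(moves=[[[0,-0.17,0.05,0],[0,-0.18,0.05,0],[0,-0.18,0.04,0],[0,0,0,0]]])

```text
t: 13.82
tool_pos: [0.5451, 0.2996, 0.2595]
tool_rot: [0.004, 0.706, 0.708, 0.002]
ft_force: [1.3, 1.5, 2.7]
gripper_width: 0.143
```

>>> carry_out(moves=[[[0,-0.18,0.02,0],[0,-0.18,0.02,0],[0,-0.18,0.01,0],[0,-0.14,0,0],[0,0,0,0],[0,0,0,0]]])

```text
t: 14.58
tool_pos: [0.5454, 0.2648, 0.2627]
tool_rot: [0.004, 0.706, 0.708, 0.003]
ft_force: [-0.3, 2.2, 5.1]
gripper_width: 0.147
```

Run:
```python
from h import *
st=arm.read_state();print(st["tool_pos"],st["tool_rot"],st["ft_force"],st["gripper_width"])
a=arm.camera("top");b=arm.camera("side")
cv2.imwrite("pics/t7.png",a[:,:,::-1]);cv2.imwrite("pics/s7.png",b[:,:,::-1])
cv2.imwrite("pics/a7.png",np.hstack([cv2.resize(a[150:265,55:215,::-1],(400,288)),cv2.resize(b[40:190,160:300,::-1],(400,428))[:288]]))
cv2.imwrite("pics/b7.png",np.hstack([cv2.resize(a[150:265,55:215,::-1],(400,288)),cv2.resize(b[40:190,160:300,::-1],(400,428))[140:]]))
```

```text
[0.54538902 0.26484622 0.26265535] [0.00446838 0.70596072 0.70823052 0.00300356] [-0.29676936  2.24726376  5.05581669] 0.14692650044117103
```

View pics/a7.png

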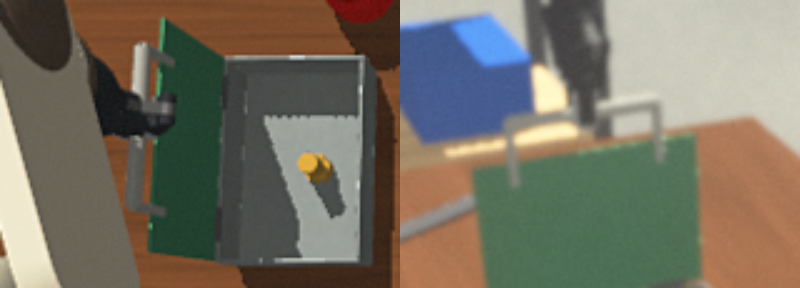

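View pics/s7.png

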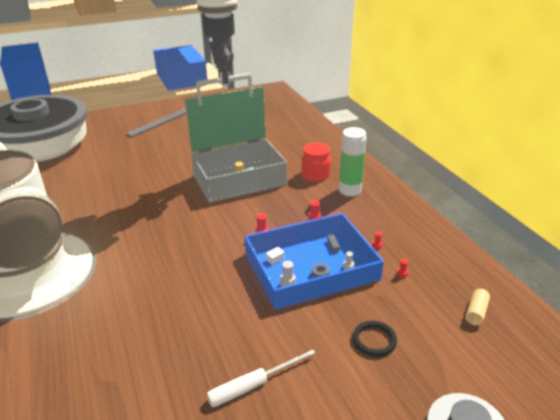

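Run:
```python
from h import *
t=cv2.imread("pics/t7.png");s=cv2.imread("pics/s7.png")
cv2.imwrite("pics/c7.png",cv2.resize(t[150:262,95:165],None,fx=8,fy=5.3,interpolation=2))
cv2.imwrite("pics/d7.png",cv2.resize(s[65:165,180:275],None,fx=6,fy=6,interpolation=2))
```

```text
(no output)
```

View pics/c7.png

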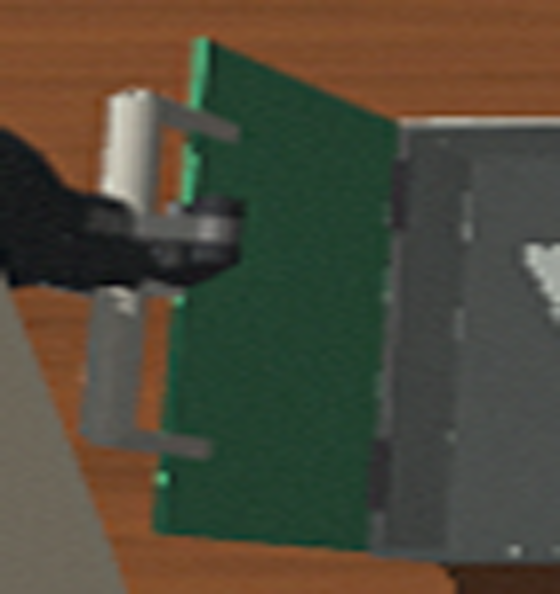

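View pics/d7.png

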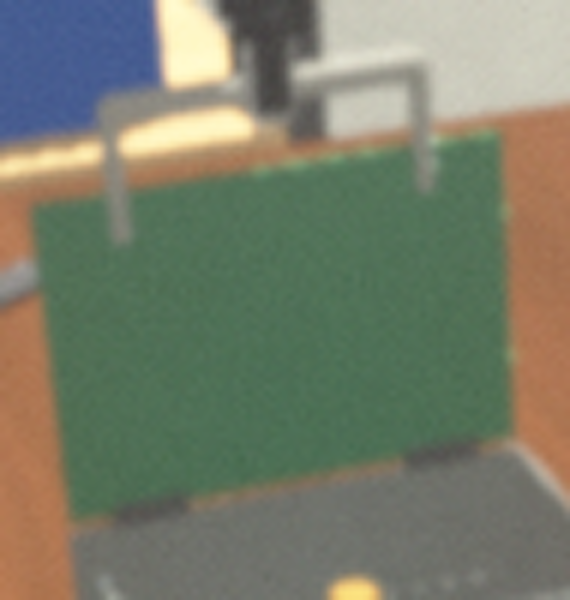

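Run:
```python
from h import *
np.set_printoptions(precision=4,suppress=True)
T=lambda x,y:(95+x/8,150+y/5.3)
S=lambda x,y:(180+x/6,65+y/6)
for n,a,b,z in(("barL",S(105,103),T(107,438),.258),("barR",S(420,58),T(132,95),.258),("ptL",S(36,205),T(155,530),.222),("ptR",S(500,132),T(203,38),.222),("pbR",S(513,436),T(398,120),.075),("pbL",S(78,518),T(372,550),.075)):
    print(n,*tri(a,b),onz("top",b,z))
```

```text
barL [0.474  0.2613 0.2612] 0.004645540438090718 [0.472  0.2632 0.258 ]
barR [0.6171 0.2658 0.2584] 0.003728681907192079 [0.6154 0.2664 0.258 ]
ptL [0.4397 0.2628 0.2209] 0.0052772716924237946 [0.437 0.263 0.222]
ptR [0.6529 0.2642 0.2197] 0.003434763051327478 [0.6505 0.2636 0.222 ]
pbR [0.6532 0.2585 0.0721] 0.002440300783412783 [0.6512 0.2577 0.075 ]
pbL [0.4392 0.2531 0.076 ] 0.006305428303665775 [0.4362 0.2541 0.075 ]
```

Bar y is about 0.264 and the hinge y about 0.258, so 6–7 mm (2°) remain.

>>> carry_out(moves=[[[0,-0.13,0,0],[0,0,0,0],[0,0,0,0],[0,0,0,0]]])

```text
t: 15.18
tool_pos: [0.5454, 0.259, 0.2624]
tool_rot: [0.005, 0.706, 0.708, 0.003]
ft_force: [0.8, 1.0, 5.2]
gripper_width: 0.139
```

Run:
```python
from h import *
st=arm.read_state();print(st["tool_pos"],st["ft_force"],st["gripper_width"])
t=arm.camera("top")[:,:,::-1];s=arm.camera("side")[:,:,::-1]
cv2.imwrite("pics/c8.png",cv2.resize(t[150:262,95:165],None,fx=8,fy=5.3,interpolation=2))
cv2.imwrite("pics/d8.png",cv2.resize(s[65:165,180:275],None,fx=6,fy=6,interpolation=2))
cv2.imwrite("pics/t8.png",t)
```

```text
[0.54541088 0.2589553  0.26244468] [0.80388387 1.00082864 5.20579359] 0.13947563122724402
```

View pics/c8.png

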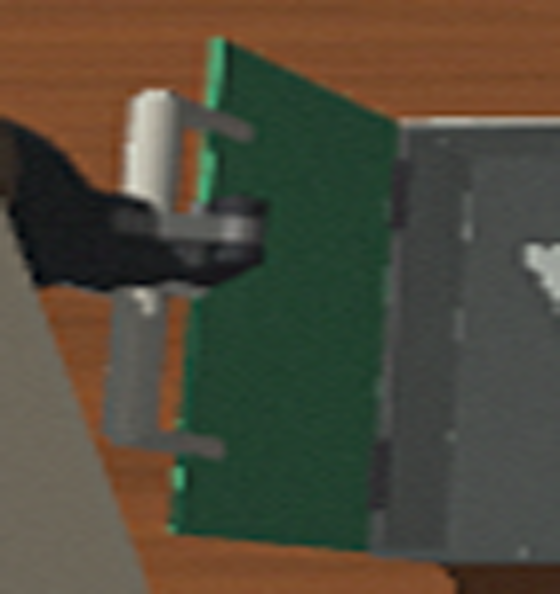

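View pics/d8.png

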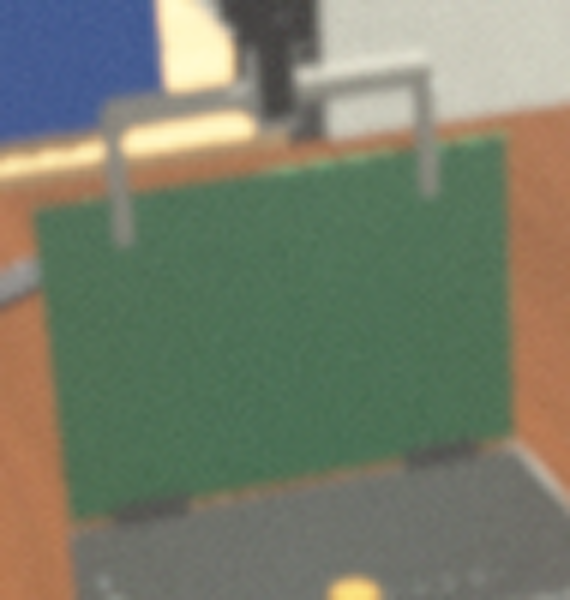

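View pics/t8.png

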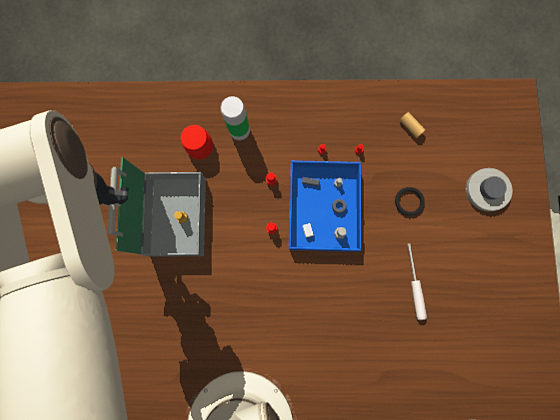

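Run:
```python
from h import *
np.set_printoptions(precision=4,suppress=True)
T=lambda x,y:(95+x/8,150+y/5.3)
for n,p,z in(("barR",(157,93),.258),("barL",(130,438),.258),("ptR",(222,38),.223),("ptL",(179,530),.223),("pbR",(398,120),.075),("pbL",(372,550),.075)):print(n,onz("top",T(*p),z))
```

```text
barR [0.6162 0.2595 0.258 ]
barL [0.472 0.257 0.258]
ptR [0.6502 0.2576 0.223 ]
ptL [0.437  0.2558 0.223 ]
pbR [0.6512 0.2577 0.075 ]
pbL [0.4362 0.2541 0.075 ]
```

The plate's top edge is at y 0.2567 and its bottom edge at 0.2559, so the lid is within about 0.5° of vertical. The fitting is upright in the box, and the crate and bystanders have not moved. Handing in.

Run:
```python
from h import *
st=arm.read_state();print(st["t"],st["tool_pos"],st["gripper_width"]);print(arm.job_done())
```

```text
15.275 [0.54540784 0.25895879 0.26245507] 0.14233083042295042
the job is handed in; nothing more can be done
None
```

The brass fitting is in the grey box, and the arm is gripping the lid's steel bar with the lid standing upright. I handed the job in at 15.3 s.

- **Fitting:** I gripped it by the stub, set it down inside the box until it touched the floor, and let go. The pictures afterwards show it standing upright there.
- **Lid:** I swung it from its open stop along the hinge arc without letting go. In the last top view its top edge is at y 0.2567 m and its bottom edge at 0.2559 m. The bar is at about 0.258 m, level with the hinge. That puts the lid within about 0.5° of vertical, though the camera calibration is only good to about 2 mm. The jaws were still closed on the bar.
- **Everything else:** the other five parts are still in the crate, and nothing lying around had visibly moved.

Three readings did not fully agree:
- The fitting touched the box floor about 10 mm lower by the arm's reading than I expected from the grasp. I went down in small steps and released only after feeling a 7.5 N contact.
- The tool drifted by 1–2 mm and tilted about 1.5° at times during the slow moves.
- About 5 N of upward force on the tool remained at the end, while the sideways force was only about 1 N.

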